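# Air gap in a foil insulation panel

## Robot

A 6-joint arm with a two-finger parallel gripper is mounted at the origin on the work surface. World frame = base frame: x ahead of the robot, y to its left, z up, the work surface at z = 0. Lengths are in m, angles in rad, forces in N, time in s.
With the tool pointing down it reaches from about 0.35 to 0.925 m from the base axis. Payload 6.4 kg.
Tool frame: the origin (TCP) lies at the very end of the fingers, on their centre line; the grasp point (between the pads) lies 19 mm behind it (arm.grip_depth is the distance from the TCP to the grasp point, in m); z points along the fingers, y is the line along which they close (so a half turn about z gives the same grasp; the last joint's range is limited). The gripper opens to 85 mm and grips with 20 to 120 N. Pads are 22 mm wide; open, the fingers measure 114 mm over their backs; the gripper's body (76 mm by 85 mm) begins 54 mm behind the grasp point. The pads swing forward as they close: fully open they stand 13 mm farther back than shut.
Start: joints at [-1.317, 0.245, 1.558, -0, 1.339, -0.174], TCP at [0.27, -0.591, 0.231] pointing down, gripper open.
Joint ranges: [-3.13, 3.13], [-1.02, 2.26], [0.13, 2.54], [-0.95, 4.09], [0.21, 2.88], [-2.74, 2.74]. Speed limits (rad/s): [2.57, 2.57, 3.14, 3.14, 3.14, 3.14].

## Interface

Orientations are given as a rotation vector (axis times angle).
In Python, from plant import arm gives the robot as it stands.
- The arm moves only by the tool servo_tool, never from a script. Its argument "series" is a list of rows, each a list of 3 entries, a list of its own where there are three numbers: the closure, from 0 (fully open) to 1 (shut), then the shift along the tool's x, y, z scaled (see below), then the turn, a rotation vector about the tool's x, y, z scaled (see below). In form: [[jaw, [tx, ty, tz], [wx, wy, wz]], ...]. A call has 1 to 8 rows; each row shifts and turns the commanded pose from where the row before left it, along the tool's axes as they then stand; what a row does not reach is not made up. The controller multiplies each number of a shift by 200 mm and each number of a turn by 60 degrees. A row lasts 1/12 s, in which the tool goes at most 41.7 mm and 7.16 degrees, less where a joint would pass 70% of its speed; a pose out of reach is approached as far as the arm can. A call with a number of a shift or a turn outside -1 to 1 is refused whole. A call with a gripper value outside its range is refused whole. The fingers move at their own pace and stop on an object; "newtons" is the grip in N (left out, the last holds). Time passes only in rows, so rows that do not move let the fingers close. It gives the time, the measured TCP pose, the force, the opening and the grip force at its end, in the units of the state.
- arm.read_state(): the state, without advancing time (a new reading comes with each control period).
- arm.get_image(name): name is "scene" or "top" or "wrist"; returns the picture (384x512x3 uint8, blue, green, red); there is no depth.
- arm.get_calibration(name): a dict with "vfov" (degrees; the focal length in pixels is half the picture's height over the tangent of half this angle, whatever the lens; pixels are square), "cx", "cy" (the principal point, pixels), "distortion" ([k1, k2, p1, p2, k3] as OpenCV has them; the pictures are not rectified), "R" (3x3) and "t" (3): a world point X has camera coordinates R X + t. Camera axes: x right, y down, z forward; pixel columns grow to the right and rows downward; lengths in m; the calibration is good to about 2 mm. A picture is of the moment at which its call begins: read the wrist's pose just before it. get_calibration takes no time and is no camera call; for the wrist camera it gives the pose at the moment of the call.
- arm.close_job(): hands the job in; it is judged then, once.
The state is a dict: "t": time; "qpos": joint angles; "joint_velocities": joint speeds; "joint_torque": joint torques, N m; "position": TCP position; "eef_rot": TCP orientation; "ft_force": force on the tool from outside, world axes, zero at the start; "moment": the same for the moment, N m; "opening": opening from 0.0 (shut) to 1.0 (fully open); "gripper_force": force on a finger pad.
Only numpy, scipy, OpenCV 4.12 (cv2) and the standard library are available. Lean on these libraries where they do the work, as an engineer would, in place of code of your own. Each camera call takes 0.05 s, during which the arm holds its last target. There are 200 camera calls.

## Task

Finish the foil insulation panel: lay the loose pale wooden stick, the twin of the one glued to the silver base board, along the middle of the yellow tape strip on the base's bare side (the dark and red sticks are the wrong size). Then lift the silver cover board by its black handle and set it down, without dropping it, square and centred over the base, so that it rests level on both sticks with an air gap below.

Things in the scene. Friction and masses are not known exactly. Their poses are not given: they have to be found in the camera images.
- base: The base board, fixed to the desk: a square foil-faced (silver) board, 170 x 170 mm, 12 mm thick, edges bound in black tape. Origin at the centre of its underside, on the desk; z up. A pale wooden stick 150 x 20 x 20 mm is glued on top, running along the base's x axis, its centre line at y = -55 mm. The yellow strip is on the other (+y) side. Sticks on the base have their tops 32 mm above the desk, where the cover's underside must rest.
- strip (a point): Centre of the yellow tape strip on top of the base, 150 mm long (base's x axis) and 30 mm wide (y), at x = 0, y = +55 mm in the base's frame and 12 mm above the desk. Axes as the base's. The tape is flat, it has no height. The loose pale stick goes here, lengthwise.
- spacer_center (a point): Centre (half-way up) of the loose pale wooden stick, 150 x 20 x 20 mm (x, y, z), about 35 g, lying on the desk to the left of the base (+y); x along its length, z up. A thick dark-brown stick (150 x 32 x 32 mm) and a thin red stick (150 x 12 x 12 mm), loose bystanders, lie near it, in any order, centres at least 80 mm apart.
- cover_grip (a point): Centre of the black handle of the loose cover board, about 0.2 kg, lying on the desk to the right of the base (-y). The board is square and foil-faced (silver), 150 x 150 mm, 10 mm thick, edges bound in black tape. The handle is an upright black block in its middle, 60 mm long (x), 24 mm wide (y), 40 mm high above the board. This point is 30 mm above the board's underside and 20 mm below the handle's top; axes parallel to the board's edges, z up.

How it is judged:
By the outcome, as a careful person would: the job done as asked, in the order asked, and still so for the second after the job is handed in, with the robot touching nothing.
It also fails if it takes over 61 s, if anything falls off the work surface, if the arm or the gripper's body presses on something with over 40 N, if the wrist force passes 120 N, or if a joint passes its speed limit or range.

## Working session

There is one attempt and no reset: what is moved stays moved. The work goes in short steps, Python scripts to look and compute and a tool call to move; the robot and the scene stay as the last step left them, time stands still between calls to the robot, and variables do not carry over. Pictures are saved under pics/ and viewed, at most 10 in all, crops included, and the job is handed in when it is done.

Besides the shell and the picture viewer there is one more tool, called after "Request:" by a JSON object that holds its "op" and its "data", one argument or row to a line. servo_tool: Moves the arm, as the interface text tells. Its arguments: {"type":"object","properties":{"series":{"type":"array","items":{"type":"array"}},"newtons":{"type":"number"}},"required":["series"]}

```bash
mkdir -p pics; ls; python3 - <<'E'
from plant import arm
import cv2
s=arm.read_state(); print(s['t'],s['position'],s['eef_rot'],s['opening'],arm.grip_depth)
a=arm.get_image('top'); b=arm.get_image('scene')
cv2.imwrite('pics/top.png',a); cv2.imwrite('pics/scene.png',b)
for n in('top','scene','wrist'):print(n,arm.get_calibration(n))
E
```

```text
pics
0.0 [ 0.26952095 -0.5908742   0.23016921] [-3.06806434e+00 -6.66535079e-01  1.39938445e-04] 0.998962845816789 0.0187
top {'vfov': 53.37048277669479, 'cx': 254.6824698391857, 'cy': 186.28459670284033, 'distortion': array([-0.10018745,  0.        ,  0.        ,  0.        ,  0.        ]), 'R': array([[ 0.01831191, -0.99968589, -0.0171112 ],
       [-0.99819299, -0.01729958, -0.05754551],
       [ 0.05723141,  0.01813405, -0.99819623]]), 't': array([-0.02366973,  0.48426623,  0.95234111])}
scene {'vfov': 44.125651885378794, 'cx': 255.0502784971228, 'cy': 195.3280623667095, 'distortion': array([-0.18596338,  0.        ,  0.        ,  0.        ,  0.        ]), 'R': array([[-0.64920085,  0.76060146, -0.0048655 ],
       [ 0.56428402,  0.47732784, -0.6736035 ],
       [-0.51002137, -0.44004949, -0.73907689]]), 't': array([ 0.33813409, -0.24446335,  1.46778531])}
wrist {'vfov': 62.78742304466926, 'cx': 258.3712807746797, 'cy': 191.15751660468422, 'distortion': array([-0.08080387,  0.        ,  0.        ,  0.        ,  0.        ]), 'R': array([[ 0.41473389, -0.9099412 , -0.00167794],
       [-0.87437682, -0.39903348,  0.27611134],
       [-0.25191463, -0.11304558, -0.96112419]]), 't': array([-0.64784248, -0.03643639,  0.37994062])}
```

View pics/top.png

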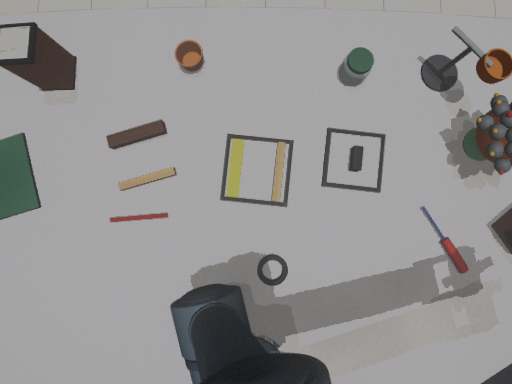

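View pics/scene.png

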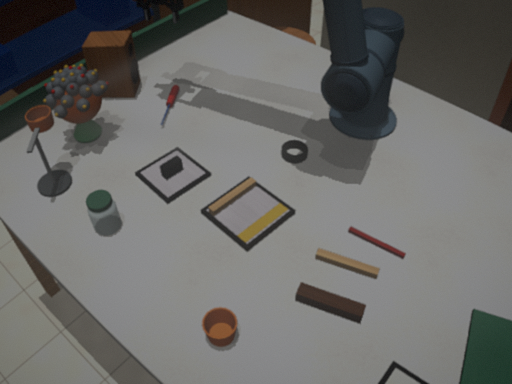

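The top view shows the pale stick at (148,179), the base at (257,171) with the yellow strip at (235,168), and the cover handle at (356,158). The scene view agrees. Next I'll segment these and convert to world coordinates.

```bash
cat > h.py <<'E'
from plant import arm
import cv2, numpy as np
from scipy.spatial.transform import Rotation as Ro
def K(c):
    f=192/np.tan(np.radians(c['vfov'])/2); return np.array([[f,0,c['cx']],[0,f,c['cy']],[0,0,1]])
def ray(c,px,z):
    "pixels -> world xy on plane z"
    u=cv2.undistortPoints(np.float64(px).reshape(-1,1,2),K(c),c['distortion'])[:,0]
    d=np.c_[u,np.ones(len(u))]@c['R']; o=-c['R'].T@c['t']
    return (o+d*((z-o[2])/d[:,2])[:,None])[:,:2]
def proj(c,X): return cv2.projectPoints(np.float64(X).reshape(-1,1,3),cv2.Rodrigues(c['R'])[0],c['t'],K(c),c['distortion'])[0][:,0]
def blob(mask,seed,hull=False):
    "contour of the component nearest the seed pixel"
    cs,_=cv2.findContours(mask,cv2.RETR_EXTERNAL,cv2.CHAIN_APPROX_NONE)
    cs=[k for k in cs if cv2.contourArea(k)>60]
    return min(cs,key=lambda k:-cv2.pointPolygonTest(k,tuple(map(float,seed)),True))[:,0]
def rect(c,cnt,z):
    "centre, size, angle of long side (deg, -90..90) on plane z"
    w=ray(c,cnt,z); (x,y),(a,b),t=cv2.minAreaRect(np.float32(w*1000))
    if a<b: a,b,t=b,a,t+90
    return np.round([x,y,a,b,(t+90)%180-90],1)
def masks(im):
    h=cv2.cvtColor(im,cv2.COLOR_BGR2HSV)
    return dict(pale=cv2.inRange(h,(8,60,90),(21,200,255)),yellow=cv2.inRange(h,(23,120,80),(35,255,255)),black=cv2.inRange(h,(0,0,0),(180,255,70)))
E
python3 - <<'E'
from h import *
im=cv2.imread('pics/top.png');c=arm.get_calibration('top');m=masks(im)
for p in((148,179),(280,172),(235,168),(356,158),(257,137)):print(p,im[p[1],p[0]],cv2.cvtColor(im,cv2.COLOR_BGR2HSV)[p[1],p[0]])
for n,k,s,z in(('stick','pale',(148,179),.02),('glued','pale',(280,172),.032),('strip','yellow',(235,168),.012),('base','black',(257,171),.012),('cover','black',(345,165),.01)):
    print(n,rect(c,blob(m[k],s),z))
hm=m['black'].copy();n=np.zeros_like(hm);n[142:176,342:368]=255
print('handle',rect(c,blob(hm&n,(356,158)),.05))
E
```

```text
(148, 179) [108 139 164] [ 17  87 164]
(280, 172) [112 148 163] [ 21  80 163]
(235, 168) [ 85 163 166] [ 29 124 166]
(356, 158) [69 68 69] [150   4  69]
(257, 137) [72 72 74] [ 0  7 74]
stick [499.8 261.9 149.5  19.2 -72.9]
glued [522.1 -73.4 148.9  19.1  -5.1]
strip [532.6  35.4 146.   26.1  -4.9]
base [ 591.8 -305.6  192.    97.2   40. ]
cover [ 561.1 -272.    61.7   29.2   -5.7]
handle [ 555.7 -262.1   59.2   28.    -5.7]
```

Request:
{"op": "servo_tool", "data": {
  "series": [
    [0, [0, 0, 0], [0, 0, -0.1146]],
    [0, [0, 0, 0], [0, 0, -0.1146]],
    [0, [0, 0, 0], [0, 0, -0.1146]],
    [0, [0, 0, 0], [0, 0, -0.1146]],
    [0, [0, 0, 0], [0, 0, -0.1146]],
    [0, [0, 0, 0], [0, 0, -0.1146]],
    [0, [0, 0, 0], [0, 0, -0.1146]],
    [0, [0, 0, 0], [0, 0, -0.1146]]
  ]
}}

```text
t: 0.77
position: [0.2696, -0.5911, 0.2306]
eef_rot: [-2.408, -2.016, -0.001]
ft_force: [-0.2, -0.1, 0.3]
opening: 1.0
gripper_force: 0.0
```

```bash
python3 - <<'E'
from h import *
im=cv2.imread('pics/top.png');c=arm.get_calibration('top')
g=cv2.cvtColor(im,cv2.COLOR_BGR2GRAY);h=cv2.cvtColor(im,cv2.COLOR_BGR2HSV)
d=((g<115)&(h[...,1]<60)).astype('uint8')*255
for n,b,z in(('base',(215,125,300,212),.012),('cover',(316,120,392,198),.01)):
    k=np.zeros_like(d);k[b[1]:b[3],b[0]:b[2]]=255
    print(n,rect(c,blob(d&k,((b[0]+b[2])/2,(b[1]+b[3])/2)),z))
E
```

```text
base [527.1 -18.7 170.5 170.4  -5. ]
cover [ 557.5 -265.7  152.7  152.    84.5]
```

Request:
{"op": "servo_tool", "data": {
  "series": [
    [0, [0, 0, 0], [0, 0, -0.1146]],
    [0, [0, 0, 0], [0, 0, -0.1146]],
    [0, [0, 0, 0], [0, 0, -0.1146]],
    [0, [0, 0, 0], [0, 0, -0.1146]],
    [0, [0.17, 0.1067, 0], [0, 0, 0]],
    [0, [0.17, 0.1067, 0], [0, 0, 0]],
    [0, [0.17, 0.1067, 0], [0, 0, 0]],
    [0, [0.17, 0.1067, 0], [0, 0, 0]]
  ]
}}

```text
t: 1.43
position: [0.3114, -0.4345, 0.2304]
eef_rot: [-1.869, -2.524, -0.001]
ft_force: [1.1, 0.2, 0.9]
opening: 0.996
gripper_force: 0.0
```

Request:
{"op": "servo_tool", "data": {
  "series": [
    [0, [0.17, 0.1067, 0], [0, 0, 0]],
    [0, [0.17, 0.1067, 0], [0, 0, 0]],
    [0, [0.17, 0.1067, 0], [0, 0, 0]],
    [0, [0.17, 0.1067, 0], [0, 0, 0]],
    [0, [0.17, 0.1067, 0], [0, 0, 0]],
    [0, [0.17, 0.1067, 0], [0, 0, 0]],
    [0, [0.17, 0.1067, 0], [0, 0, 0]],
    [0, [0.17, 0.1067, 0], [0, 0, 0]]
  ]
}}

```text
t: 2.1
position: [0.3949, -0.1243, 0.2311]
eef_rot: [1.869, 2.525, 0.0]
ft_force: [1.7, 0.1, 0.4]
opening: 0.998
gripper_force: 0.0
```

Request:
{"op": "servo_tool", "data": {
  "series": [
    [0, [0.17, 0.1067, 0], [0, 0, 0]],
    [0, [0.17, 0.1067, 0], [0, 0, 0]],
    [0, [0.17, 0.1067, 0], [0, 0, 0]],
    [0, [0.17, 0.1067, 0], [0, 0, 0]],
    [0, [0.17, 0.1067, 0], [0, 0, 0]],
    [0, [0.17, 0.1067, 0], [0, 0, 0]],
    [0, [0.17, 0.1067, 0], [0, 0, 0]],
    [0, [0.17, 0.1067, 0], [0, 0, 0]]
  ]
}}

```text
t: 2.77
position: [0.4785, 0.186, 0.231]
eef_rot: [-1.867, -2.526, 0.001]
ft_force: [0.8, -1.0, 0.9]
opening: 0.999
gripper_force: 0.0
```

Request:
{"op": "servo_tool", "data": {
  "series": [
    [0, [0.17, 0.1067, 0], [0, 0, 0]],
    [0, [0.17, 0.1067, 0], [0, 0, 0]],
    [0, [0, 0, 0], [0, 0, 0]],
    [0, [0, 0, 0], [0, 0, 0]]
  ]
}}

```text
t: 3.1
position: [0.4992, 0.2628, 0.2303]
eef_rot: [-1.863, -2.528, 0.002]
ft_force: [-0.3, 1.1, -0.4]
opening: 0.994
gripper_force: 0.0
```

```bash
cat >> h.py <<'E'
def yaw(s): x=Ro.from_rotvec(s['eef_rot']).as_matrix()[:,0]; return np.degrees(np.arctan2(x[1],x[0]))
def go(xy,ang,z):
    "remaining shift in tool axes (units of 200 mm) and turn (units of 60 deg)"
    s=arm.read_state(); M=Ro.from_rotvec(s['eef_rot']).as_matrix()
    print('t',s['t'],'pos',s['position'],'yaw',round(yaw(s),2),'tilt',np.round(M[:,2],4))
    e=(ang-yaw(s)+90)%180-90
    print('shift',np.round(M.T@(np.r_[xy,z]-s['position'])/.2,4),'turn',round(-e/60,4))
E
python3 - <<'E'
from h import *
s=arm.read_state();c=arm.get_calibration('wrist');im=arm.get_image('wrist');cv2.imwrite('pics/w1.png',im)
p=proj(c,[.5,.262,.02])[0];print(p)
r=rect(c,blob(masks(im)['pale'],p),.02);print(r)
go(r[:2]/1000,r[4],.003)
E
```

```text
[259.80201777 166.4375488 ]
[512.5 226.7  66.6  19.3 -72.7]
t 3.15 pos [0.49913087 0.26156809 0.23050972] yaw 107.1 tilt [-1.4e-03 -8.0e-04 -1.0e+00]
shift [-0.1859  0.0145  1.1376] turn -0.0033
```

View pics/w1.png

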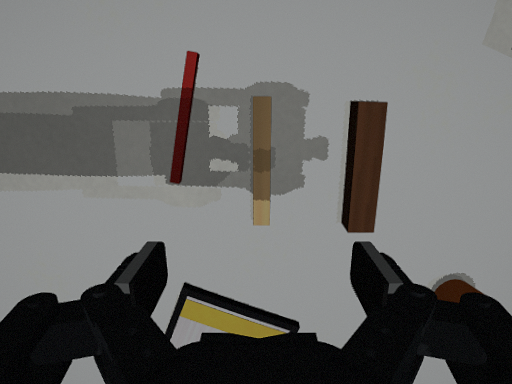

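The wrist view shows the pale stick centred near (261,160), running vertically, with the red stick to its left and the dark one to its right. Shadow broke the mask, so I'll redo it with a lower threshold.

```bash
sed -i 's/(8,60,90),(21,200,255)/(8,50,40),(21,220,255)/' h.py; python3 - <<'E'
from h import *
c=arm.get_calibration('wrist');im=cv2.imread('pics/w1.png')
m=masks(im)['pale'];m[:,:235]=0;m[:,300:]=0
r=rect(c,blob(m,(261,160)),.02);print(r)
go(r[:2]/1000,r[4],.003)
print(rect(c,blob(m,(261,160)),.01))
E
```

```text
[500.8 264.8 148.9  19.5 -73.2]
t 3.15 pos [0.49913087 0.26156809 0.23050972] yaw 107.1 tilt [-1.4e-03 -8.0e-04 -1.0e+00]
shift [0.0133 0.0146 1.1375] turn 0.005
[501.5 262.9 153.1  20.1 -73.2]
```

Request:
{"op": "servo_tool", "data": {
  "series": [
    [0, [0.0065, 0.0125, 0.19], [0, 0, 0.005]],
    [0, [0, 0, 0.2], [0, 0, 0]],
    [0, [0, 0, 0.2], [0, 0, 0]],
    [0, [0, 0, 0.2], [0, 0, 0]],
    [0, [0, 0, 0.2], [0, 0, 0]],
    [0, [0, 0, 0.1], [0, 0, 0]],
    [0, [0, 0, 0.04], [0, 0, 0]],
    [0, [0, 0, 0], [0, 0, 0]]
  ],
  "newtons": 40
}}

```text
t: 3.82
position: [0.5, 0.2616, 0.0035]
eef_rot: [-1.875, -2.517, 0.006]
ft_force: [-0.1, 0.3, -0.5]
opening: 1.001
gripper_force: 0.0
```

Request:
{"op": "servo_tool", "data": {
  "series": [
    [1, [0, 0, 0], [0, 0, 0]],
    [1, [0, 0, 0], [0, 0, 0]],
    [1, [0, 0, 0], [0, 0, 0]],
    [1, [0, 0, 0], [0, 0, 0]],
    [1, [0, 0, 0], [0, 0, 0]],
    [1, [0, 0, 0], [0, 0, 0]],
    [1, [0, 0, 0], [0, 0, 0]],
    [1, [0, 0, 0], [0, 0, 0]]
  ],
  "newtons": 40
}}

```text
t: 4.48
position: [0.5025, 0.2635, 0.0064]
eef_rot: [1.874, 2.52, 0.002]
ft_force: [-0.1, -1.0, 5.7]
opening: 0.221
gripper_force: 40.4
```

Request:
{"op": "servo_tool", "data": {
  "series": [
    [1, [0, 0, -0.1], [0, 0, 0]],
    [1, [0, 0, -0.2], [0, 0, 0]],
    [1, [0, 0, -0.2], [0, 0, 0]],
    [1, [0, 0, -0.1], [0, 0, -0.1133]],
    [1, [0, 0, 0], [0, 0, -0.1133]],
    [1, [0, 0, 0], [0, 0, -0.1133]],
    [1, [0, 0, 0], [0, 0, -0.1133]],
    [1, [0, 0, 0], [0, 0, -0.1133]]
  ]
}}

```text
t: 5.15
position: [0.5013, 0.2632, 0.1251]
eef_rot: [-1.047, -2.962, 0.0]
ft_force: [-0.2, -0.4, -0.3]
opening: 0.222
gripper_force: 39.6
```

Request:
{"op": "servo_tool", "data": {
  "series": [
    [1, [0, 0, 0], [0, 0, -0.1133]],
    [1, [0, 0, 0], [0, 0, -0.1133]],
    [1, [0, 0, 0], [0, 0, -0.1133]],
    [1, [0, 0, 0], [0, 0, -0.1133]],
    [1, [0, 0, 0], [0, 0, -0.1133]],
    [1, [0, 0, 0], [0, 0, 0]],
    [1, [0, 0, 0], [0, 0, 0]]
  ]
}}

```text
t: 5.73
position: [0.5013, 0.2632, 0.125]
eef_rot: [-0.15, -3.137, 0.0]
ft_force: [-0.8, -0.5, 0.2]
opening: 0.22
gripper_force: 39.6
```

```bash
python3 - <<'E'
from h import *
go((.532,.0359),-5,.12)
E
```

```text
t 5.7333 pos [0.50133178 0.26318965 0.12500919] yaw 174.53 tilt [-6.e-04 -1.e-04 -1.e+00]
shift [-0.2609 -1.1167  0.0251] turn -0.0078
```

Request:
{"op": "servo_tool", "data": {
  "series": [
    [1, [-0.0435, -0.186, 0], [0, 0, -0.008]],
    [1, [-0.0435, -0.186, 0], [0, 0, 0]],
    [1, [-0.0435, -0.186, 0], [0, 0, 0]],
    [1, [-0.0435, -0.186, 0], [0, 0, 0]],
    [1, [-0.0435, -0.186, 0], [0, 0, 0]],
    [1, [-0.0435, -0.186, 0], [0, 0, 0]],
    [1, [0, 0, 0], [0, 0, 0]],
    [1, [0, 0, 0], [0, 0, 0]]
  ]
}}

```text
t: 6.4
position: [0.5348, 0.0346, 0.1254]
eef_rot: [0.142, 3.138, 0.0]
ft_force: [-0.7, -0.9, -0.8]
opening: 0.221
gripper_force: 39.6
```

```bash
python3 - <<'E'
from h import *
c=arm.get_calibration('wrist');im=arm.get_image('wrist');cv2.imwrite('pics/w2.png',im)
go((.532,.0359),-5,.05)
s=arm.read_state();a=np.radians(yaw(s));ux=np.array([np.cos(a),np.sin(a)]);uy=np.array([ux[1],-ux[0]])
z=s['position'][2]
for zz in(z+.015,):
  for k in(75,-75):
    for w in(10,-10):print(k,w,proj(c,np.r_[s['position'][:2]+ux*k/1000+uy*w/1000,zz])[0].round(1))
E
```

```text
t 6.45 pos [0.53447506 0.03590976 0.1251791 ] yaw 174.99 tilt [-4.e-04  4.e-04 -1.e+00]
shift [ 0.0122 -0.0013  0.3759] turn -0.0002
75 10 [284.1  89.3]
75 -10 [233.3  89.4]
-75 10 [278.  384.5]
-75 -10 [240.8 384.5]
```

View pics/w2.png

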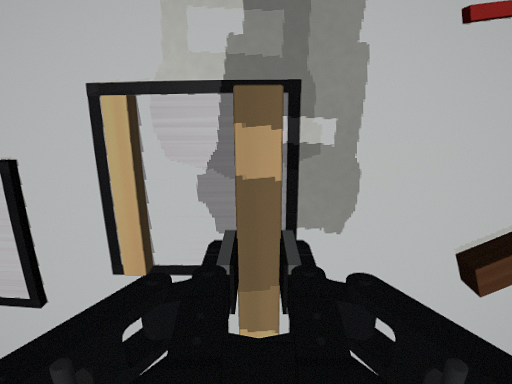

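```bash
python3 - <<'E'
from h import *
c=arm.get_calibration('wrist');im=cv2.imread('pics/w2.png');s=arm.read_state();z=s['position'][2]
g=cv2.cvtColor(im,cv2.COLOR_BGR2GRAY).astype(int)
print('col258 rows78-96',g[78:97,245]); print(im[80:92,258].tolist())
p=s['position'][:2];a=np.radians(yaw(s));ux=np.array([np.cos(a),np.sin(a)])
for r in(84,85,86): print(r,(ray(c,[(258,r)],z+.0136)[0]-p)@ux*1000)
q=ray(c,[(88,84),(301,80),(112.5,275)],.012)*1000;print(q.round(1),(q[1]+q[2])/2,np.linalg.norm(q[0]-q[1]),np.linalg.norm(q[0]-q[2]),np.degrees(np.arctan2(*(q[0]-q[1]))))
E
```

```text
col258 rows78-96 [107  98  10  14  15  16  32  63  80  80  81  84  82  81  84  80  82  80
  83]
[[11, 12, 9], [18, 20, 17], [19, 16, 16], [16, 13, 13], [24, 29, 34], [41, 62, 78], [56, 80, 98], [57, 82, 100], [57, 81, 99], [57, 83, 99], [57, 81, 99], [56, 81, 100]]
84 77.51754258334049
85 77.13504954358935
86 76.75211870640878
[[ 436.5  -91.5]
 [ 450.4   77.6]
 [ 607.2 -107.9]] [528.79618559 -15.1384324 ] 169.62392930843492 171.51747659875045 -175.31471717741792
```

Request:
{"op": "servo_tool", "data": {
  "series": [
    [1, [0, 0.0085, 0.1], [0, 0, 0]],
    [1, [0, 0, 0.13], [0, 0, 0]],
    [1, [0, 0, 0.13], [0, 0, 0]],
    [1, [0, 0, 0.08], [0, 0, 0]],
    [1, [0, 0, 0.036], [0, 0, 0]],
    [1, [0, 0, 0], [0, 0, 0]],
    [1, [0, 0, 0], [0, 0, 0]]
  ]
}}

```text
t: 7.03
position: [0.5349, 0.0389, 0.0305]
eef_rot: [0.131, 3.139, 0.0]
ft_force: [0.1, 0.0, 0.6]
opening: 0.219
gripper_force: 39.7
```

```bash
python3 - <<'E'
from h import *
c=arm.get_calibration('wrist');im=arm.get_image('wrist');cv2.imwrite('pics/w3.png',cv2.resize(im,(800,600),interpolation=cv2.INTER_CUBIC))
cv2.imwrite('w3raw.png',im)
go((.5349,.0376),-5,.0185)
E
```

```text
t 7.0833 pos [0.53563097 0.03859726 0.03125694] yaw 175.22 tilt [ 2.e-03 -2.e-04 -1.e+00]
shift [ 0.0034 -0.0053  0.0638] turn 0.0037
```

View pics/w3.png

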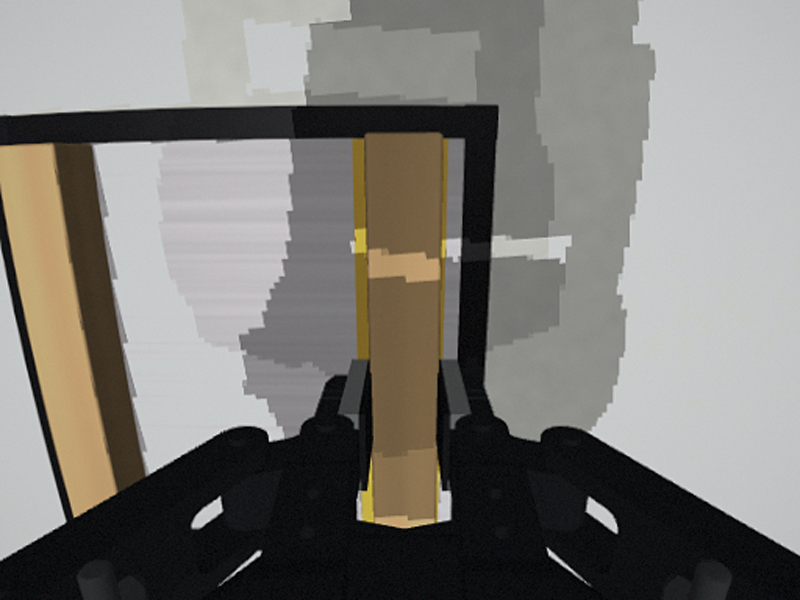

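The stick hangs over the tape, with a wider yellow margin on its left (353–365) than its right (442–447). I'll work out the offset properly, allowing for height.

```bash
python3 - <<'E'
from h import *
c=arm.get_calibration('wrist');im=cv2.imread('w3raw.png');s=arm.read_state();z=s['position'][2]
h=cv2.cvtColor(im,cv2.COLOR_BGR2HSV)
p=s['position'][:2];a=np.radians(yaw(s));ux=np.array([np.cos(a),np.sin(a)]);uy=np.array([ux[1],-ux[0]])
print(h[128,222:292].tolist())
f=lambda u,v,zz:((ray(c,[(u,v)],zz)[0]-p)*1000)@np.c_[ux,uy]
for v,y0,s0,s1,y1 in((128,354.5,366.3,441.5,446),(190,357.5,369.5,438.5,443.5)):
    v=v; print([f(q*.64-.18,v,zz).round(1) for q,zz in((y0,.012),(s0,z+.0136),(s1,z+.0136),(y1,.012))])
print('stick end',f(258,133*.64,z+.0136),'base far edge',f(150,110*.64,.012),f(290,106*.64,.012),'right edge',f(497*.64,110*.64,.012),f(485*.64,380*.64,.012))
print('tape end / inner black',f(228,140*.64,.012))
E
```

```text
[[165, 4, 124], [140, 6, 124], [130, 6, 125], [115, 12, 127], [22, 140, 126], [22, 185, 127], [22, 179, 128], [22, 177, 128], [22, 181, 127], [22, 176, 129], [22, 173, 131], [22, 182, 130], [17, 102, 90], [18, 108, 104], [17, 112, 114], [17, 108, 111], [18, 110, 111], [18, 111, 110], [18, 108, 111], [17, 108, 111], [17, 109, 112], [18, 105, 112], [18, 106, 111], [18, 107, 110], [17, 105, 112], [18, 110, 109], [17, 108, 111], [18, 106, 111], [18, 112, 112], [17, 106, 113], [18, 113, 111], [17, 107, 112], [18, 109, 112], [18, 111, 113], [18, 112, 112], [17, 106, 113], [18, 108, 113], [17, 109, 115], [17, 112, 114], [18, 111, 115], [18, 107, 114], [18, 110, 114], [16, 108, 116], [18, 111, 117], [18, 109, 115], [17, 110, 116], [17, 109, 117], [17, 108, 116], [18, 110, 116], [18, 111, 117], [18, 110, 116], [17, 110, 116], [18, 108, 118], [18, 108, 116], [17, 108, 118], [17, 108, 118], [17, 108, 118], [18, 107, 121], [18, 105, 119], [17, 111, 108], [18, 115, 100], [22, 181, 110], [22, 180, 130], [21, 141, 125], [20, 31, 124], [130, 6, 125], [150, 4, 122], [150, 4, 123], [140, 6, 124], [140, 6, 124]]
[array([ 57.6, -15.3]), array([60.3, -8.9]), array([60.3, 10.8]), array([57.6, 14.7])]
[array([ 24.7, -15.1]), array([34. , -8.5]), array([34. , 10.4]), array([24.7, 14.5])]
stick end [77.1159251  0.8097545] base far edge [ 86.27303409 -52.75650428] [86.92803359 16.4441256 ] right edge [85.84523029 30.31658258] [-6.76224423 30.49702916]
tape end / inner black [ 76.58061637 -14.1708597 ]
```

Request:
{"op": "servo_tool", "data": {
  "series": [
    [1, [-0.003, -0.006, 0.03], [0, 0, 0]],
    [1, [0, 0, 0.02], [0, 0, 0]],
    [1, [0, 0, 0.013], [0, 0, 0]],
    [1, [0, 0, 0], [0, 0, 0]],
    [1, [0, 0, 0], [0, 0, 0]]
  ]
}}

```text
t: 7.5
position: [0.5358, 0.0367, 0.0184]
eef_rot: [0.132, 3.138, -0.0]
ft_force: [-1.3, 0.7, 5.7]
opening: 0.224
gripper_force: 40.4
```

Request:
{"op": "servo_tool", "data": {
  "series": [
    [0.5, [0, 0, 0], [0, 0, 0]],
    [0.4, [0, 0, 0], [0, 0, 0]],
    [0.4, [0, 0, 0], [0, 0, 0]],
    [0.4, [0, 0, 0], [0, 0, 0]],
    [0.4, [0, 0, -0.03], [0, 0, 0]],
    [0.2, [0, 0, -0.1], [0, 0, 0]],
    [0, [0, 0, -0.2], [0, 0, 0]],
    [0, [0, 0, -0.2], [0, 0, 0]]
  ]
}}

```text
t: 8.17
position: [0.5336, 0.037, 0.1235]
eef_rot: [-0.132, -3.135, -0.001]
ft_force: [0.9, -0.1, 0.7]
opening: 0.99
gripper_force: 0.0
```

Request:
{"op": "servo_tool", "data": {
  "series": [
    [0, [0, 0, -0.2], [0, 0, 0]],
    [0, [0, 0, -0.15], [0, 0, 0]],
    [0, [0, 0, 0], [0, 0, 0]],
    [0, [0, 0, 0], [0, 0, 0]]
  ]
}}

```text
t: 8.5
position: [0.5366, 0.0367, 0.1963]
eef_rot: [0.132, 3.133, -0.001]
ft_force: [0.4, -0.3, 0.2]
opening: 1.002
gripper_force: 0.0
```

```bash
python3 - <<'E'
from h import *
c=arm.get_calibration('wrist');im=arm.get_image('wrist');cv2.imwrite('pics/w4.png',im)
go((.5575,-.2657),-5.5,.2)
E
```

```text
t 8.55 pos [0.5351919  0.03682322 0.19392086] yaw 175.19 tilt [ 9.e-04 -1.e-04 -1.e+00]
shift [-0.2381 -1.4979 -0.0301] turn 0.0114
```

View pics/w4.png

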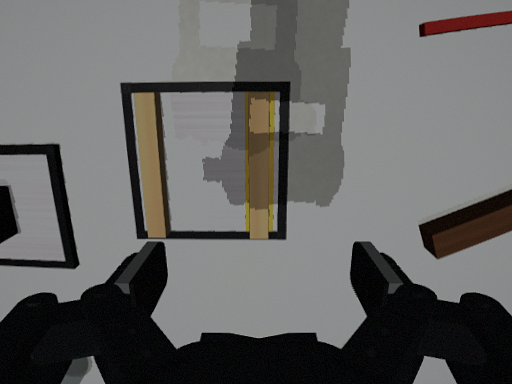

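The stick lies on the tape, parallel to the glued one (cols 250–270, rows 92–238), and the whole base outline is visible. I'll measure the base here, then head for the cover.

```bash
python3 - <<'E'
from h import *
c=arm.get_calibration('wrist');im=cv2.imread('pics/w4.png')
m=masks(im)
k=cv2.inRange(cv2.cvtColor(im,cv2.COLOR_BGR2GRAY),0,55);n=np.zeros_like(k);n[70:246,105:305]=255;k&=n
print('base',rect(c,blob(k,(205,160)),.012))
for nm,b in(('glued',(125,172)),('stick',(243,283))):
    q=m['pale'].copy();q[:,:b[0]]=0;q[:,b[1]:]=0;q[246:]=0;q[:80]=0
    print(nm,rect(c,blob(q,(sum(b)/2,165)),.032))
E
```

```text
base [524.5 -15.6 169.6 168.7  85.3]
glued [520.  -67.2 148.5  25.2  -4.9]
stick [529.4  38.8 148.9  27.9  -5.4]
```

Request:
{"op": "servo_tool", "data": {
  "series": [
    [0, [-0.0298, -0.187, 0], [0, 0, 0.011]],
    [0, [-0.0298, -0.187, 0], [0, 0, 0]],
    [0, [-0.0298, -0.187, 0], [0, 0, 0]],
    [0, [-0.0298, -0.187, 0], [0, 0, 0]],
    [0, [-0.0298, -0.187, 0], [0, 0, 0]],
    [0, [-0.0298, -0.187, 0], [0, 0, 0]],
    [0, [-0.0298, -0.187, 0], [0, 0, 0]],
    [0, [-0.0298, -0.187, 0], [0, 0, 0]]
  ]
}}

```text
t: 9.22
position: [0.5531, -0.2666, 0.1907]
eef_rot: [-0.15, -3.134, -0.004]
ft_force: [-0.3, 0.8, 0.1]
opening: 1.0
gripper_force: 0.0
```

Request:
{"op": "servo_tool", "data": {
  "series": [
    [0, [0, 0, 0], [0, 0, 0]],
    [0, [0, 0, 0], [0, 0, 0]]
  ]
}}

```text
t: 9.38
position: [0.5532, -0.2667, 0.1907]
eef_rot: [-0.155, -3.134, -0.004]
ft_force: [0.2, 0.7, -0.2]
opening: 1.0
gripper_force: 0.0
```

```bash
python3 - <<'E'
from h import *
c=arm.get_calibration('wrist');im=arm.get_image('wrist');cv2.imwrite('pics/w5.png',im)
k=cv2.inRange(cv2.cvtColor(im,cv2.COLOR_BGR2GRAY),0,60)
p=proj(c,[[.5575,-.2657,.01],[.5575,-.2657,.05]]);print(p)
q=proj(c,[[.5575+x,-.2657+y,.01] for x in(-.1,.1) for y in(-.1,.1)]);l=np.maximum(q.min(0),0).astype(int);u=q.max(0).astype(int);print(l,u)
n=np.zeros_like(k);n[l[1]:u[1],l[0]:u[0]]=255
r=rect(c,blob(k&n,p[0]),.01);print('cover',r)
go((.5575,-.2657),-5.5,.016)
E
```

```text
[[258.46904316 175.5594693 ]
 [258.56372056 185.09323911]]
[149  67] [353 267]
cover [ 558.7 -263.7  151.2  150.9   84.7]
t 9.4333 pos [ 0.5533739  -0.26530335  0.19097732] yaw 174.45 tilt [-0.0035  0.0029 -1.    ]
shift [-0.024  -0.0022  0.8748] turn -0.0008
```

View pics/w5.png

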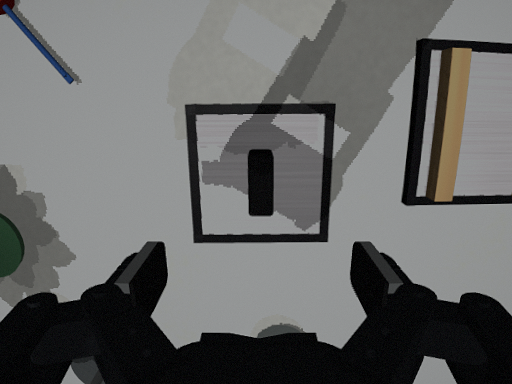

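The cover is centred at about (260,172) with its handle at (261,183), between the open fingers. Now to descend and grip it.

Request:
{"op": "servo_tool", "data": {
  "series": [
    [0, [-0.025, 0.002, 0.15], [0, 0, 0]],
    [0, [0, 0, 0.2], [0, 0, 0]],
    [0, [0, 0, 0.2], [0, 0, 0]],
    [0, [0, 0, 0.16], [0, 0, 0]],
    [0, [0, 0, 0.1], [0, 0, 0]],
    [0, [0, 0, 0.04], [0, 0, 0]],
    [0, [0, 0, 0.02], [0, 0, 0]],
    [0, [0, 0, 0], [0, 0, 0]]
  ],
  "newtons": 60
}}

```text
t: 10.1
position: [0.5595, -0.2646, 0.0192]
eef_rot: [-0.148, -3.137, -0.001]
ft_force: [0.0, -0.5, 0.2]
opening: 0.998
gripper_force: 0.0
```

Request:
{"op": "servo_tool", "data": {
  "series": [
    [1, [0, 0, 0], [0, 0, 0]],
    [1, [0, 0, 0], [0, 0, 0]],
    [1, [0, 0, 0], [0, 0, 0]],
    [1, [0, 0, 0], [0, 0, 0]],
    [1, [0, 0, 0], [0, 0, 0]],
    [1, [0, 0, 0], [0, 0, 0]],
    [1, [0, 0, 0], [0, 0, 0]],
    [1, [0, 0, 0], [0, 0, 0]]
  ],
  "newtons": 60
}}

```text
t: 10.77
position: [0.5601, -0.2661, 0.0205]
eef_rot: [0.15, 3.137, -0.001]
ft_force: [-0.3, 0.9, 6.5]
opening: 0.273
gripper_force: 60.7
```

Request:
{"op": "servo_tool", "data": {
  "series": [
    [1, [0, 0, -0.05], [0, 0, 0]],
    [1, [0, 0, -0.1], [0, 0, 0]],
    [1, [0, 0, -0.15], [0, 0, 0]],
    [1, [0, 0, -0.1], [0, 0, 0]],
    [1, [0, 0, -0.05], [0, 0, 0]],
    [1, [0, 0, 0], [0, 0, 0]],
    [1, [0, 0, 0], [0, 0, 0]]
  ]
}}

```text
t: 11.35
position: [0.5592, -0.2653, 0.109]
eef_rot: [-0.15, -3.137, -0.001]
ft_force: [-0.4, 1.0, -2.6]
opening: 0.268
gripper_force: 59.8
```

```bash
python3 - <<'E'
from h import *
go((.528,-.0168),-5,.1)
c=arm.get_calibration('wrist');im=arm.get_image('wrist');cv2.imwrite('w6.png',im)
E
```

```text
t 11.35 pos [ 0.55916682 -0.2653441   0.10897745] yaw 174.52 tilt [-6.e-04  4.e-04 -1.e+00]
shift [0.2737 1.2222 0.0454] turn -0.0079
```

Request:
{"op": "servo_tool", "data": {
  "series": [
    [1, [0.039, 0.1746, 0], [0, 0, -0.008]],
    [1, [0.039, 0.1746, 0], [0, 0, 0]],
    [1, [0.039, 0.1746, 0], [0, 0, 0]],
    [1, [0.039, 0.1746, 0], [0, 0, 0]],
    [1, [0.039, 0.1746, 0], [0, 0, 0]],
    [1, [0.039, 0.1746, 0], [0, 0, 0]],
    [1, [0.039, 0.1746, 0], [0, 0, 0]],
    [1, [0, 0, 0], [0, 0, 0]]
  ]
}}

```text
t: 12.07
position: [0.5235, -0.0118, 0.1067]
eef_rot: [-0.129, -3.133, -0.005]
ft_force: [0.1, 0.1, -1.6]
opening: 0.272
gripper_force: 60.0
```

Request:
{"op": "servo_tool", "data": {
  "series": [
    [1, [0, 0, 0.08], [0, 0, 0]],
    [1, [0, 0, 0.08], [0, 0, 0]],
    [1, [0, 0, 0.05], [0, 0, 0]],
    [1, [0, 0, 0], [0, 0, 0]],
    [1, [0, 0, 0], [0, 0, 0]]
  ]
}}

```text
t: 12.48
position: [0.5257, -0.0173, 0.0661]
eef_rot: [-0.137, -3.135, -0.001]
ft_force: [-0.7, 0.5, -0.9]
opening: 0.267
gripper_force: 60.0
```

```bash
python3 - <<'E'
from h import *
c=arm.get_calibration('wrist');im=arm.get_image('wrist');cv2.imwrite('w7raw.png',im);t=arm.get_image('top');cv2.imwrite('t7.png',t)
cv2.imwrite('pics/w7.png',cv2.resize(im,(800,600),interpolation=cv2.INTER_CUBIC))
go((.528,-.0168),-5,.06)
E
```

```text
t 12.5833 pos [ 0.52711856 -0.01763586  0.06781323] yaw 174.98 tilt [ 5.e-04 -1.e-04 -1.e+00]
shift [-0.004   0.0046  0.0391] turn -0.0003
```

View pics/w7.png

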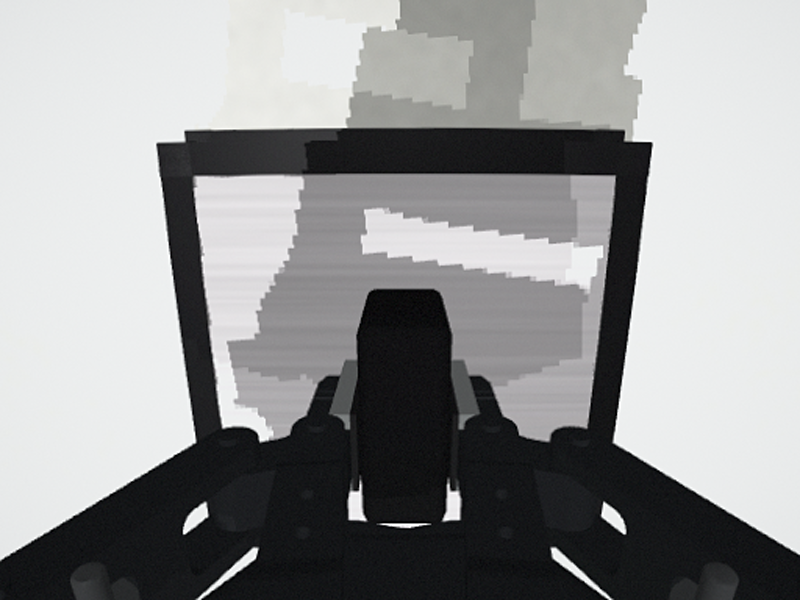

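The held cover's far corners are at (157,143) and (652,142). The base's far edge shows behind it, with corners at (185,131) and (624,129).

```bash
python3 - <<'E'
from h import *
c=arm.get_calibration('wrist');s=arm.read_state();z=s['position'][2]
p=s['position'][:2];a=np.radians(yaw(s));ux=np.array([np.cos(a),np.sin(a)]);uy=np.array([ux[1],-ux[0]])
f=lambda u,v,zz:((ray(c,[(u*.64-.18,v*.64-.18)],zz)[0]-p)*1000)@np.c_[ux,uy]
print('cover',[f(u,v,z-.009).round(1) for u,v in((157,143),(652,142))])
print('base',[f(u,v,.012).round(1) for u,v in((185,131),(624,129))])
E
```

```text
cover [array([ 76.4, -74.4]), array([76.7, 76.5])]
base [array([ 82.5, -85.5]), array([83.2, 87.6])]
```

Request:
{"op": "servo_tool", "data": {
  "series": [
    [1, [-0.015, 0, 0.02], [0, 0, 0]],
    [1, [0, 0, 0.02], [0, 0, 0]],
    [1, [0, 0, 0.015], [0, 0, 0]],
    [1, [0, 0, 0.01], [0, 0, 0]],
    [1, [0, 0, 0.007], [0, 0, 0]],
    [1, [0, 0, 0], [0, 0, 0]],
    [1, [0, 0, 0], [0, 0, 0]]
  ]
}}

```text
t: 13.17
position: [0.5297, -0.0176, 0.0531]
eef_rot: [-0.137, -3.138, -0.0]
ft_force: [-0.4, -0.6, -2.4]
opening: 0.27
gripper_force: 60.1
```

Request:
{"op": "servo_tool", "data": {
  "series": [
    [1, [0, 0, 0.003], [0, 0, 0]],
    [1, [0, 0, 0.003], [0, 0, 0]],
    [1, [0, 0, 0], [0, 0, 0]],
    [1, [0, 0, 0], [0, 0, 0]]
  ]
}}

```text
t: 13.5
position: [0.53, -0.0176, 0.0524]
eef_rot: [0.137, 3.138, -0.0]
ft_force: [-2.3, 0.8, 4.0]
opening: 0.271
gripper_force: 60.7
```

Force rose from −2.4 to +4.0 N, so the cover is resting. Release and retreat.

Request:
{"op": "servo_tool", "data": {
  "series": [
    [0.6, [0, 0, 0], [0, 0, 0]],
    [0.4, [0, 0, 0], [0, 0, 0]],
    [0.2, [0, 0, 0], [0, 0, 0]],
    [0, [0, 0, 0], [0, 0, 0]],
    [0, [0, 0, 0], [0, 0, 0]],
    [0, [0, 0, -0.05], [0, 0, 0]],
    [0, [0, 0, -0.15], [0, 0, 0]],
    [0, [0, 0, -0.2], [0, 0, 0]]
  ]
}}

```text
t: 14.17
position: [0.5271, -0.017, 0.1302]
eef_rot: [-0.137, -3.131, -0.002]
ft_force: [0.3, -1.1, -0.0]
opening: 1.0
gripper_force: 0.0
```

Request:
{"op": "servo_tool", "data": {
  "series": [
    [0, [0, 0, -0.2], [0, 0, 0]],
    [0, [0, 0, -0.2], [0, 0, 0]],
    [0, [0, 0, 0], [0, 0, 0]],
    [0, [0, 0, 0], [0, 0, 0]]
  ]
}}

```text
t: 14.5
position: [0.5317, -0.018, 0.2161]
eef_rot: [0.136, 3.131, -0.002]
ft_force: [-0.3, 0.4, -0.1]
opening: 1.003
gripper_force: 0.0
```

```bash
python3 - <<'E'
from h import *
c=arm.get_calibration('wrist');im=arm.get_image('wrist');cv2.imwrite('w8raw.png',im);b=arm.get_image('scene')
v=np.vstack([im[60:290,100:410],np.zeros((4,310,3),'uint8'),cv2.resize(b[140:270,160:335],(310,230),interpolation=cv2.INTER_CUBIC)])
cv2.imwrite('pics/w8.png',cv2.resize(v,None,fx=1.29,fy=1.29))
for n,i in(('wrist',im),):
  k=cv2.inRange(cv2.cvtColor(i,cv2.COLOR_BGR2GRAY),0,60)
  q=proj(c,[[.528+x,-.0168+y,.02] for x in(-.105,.105) for y in(-.1,.1)]);l=np.maximum(q.min(0),0).astype(int);u=q.max(0).astype(int);print(l,u)
  m=np.zeros_like(k);m[l[1]:u[1],l[0]:u[0]]=255
  print(rect(c,blob(k&m,(l+u)/2),.042))
print(arm.read_state()['t'],arm.read_state()['position'])
E
```

```text
[153  54] [349 255]
[523.1 -15.7 159.2 156.1  -4.8]
14.6 [ 0.5292641  -0.01743442  0.21156309]
```

View pics/w8.png

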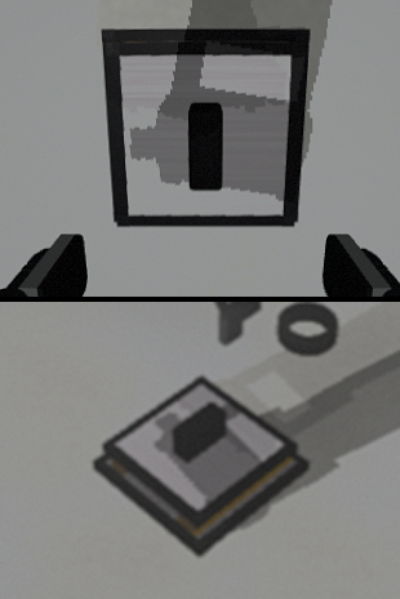

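The cover sits square and level on both sticks, with a gap visible below it. One numeric centring check from the scene corners: cover (104,449), (297,446), (199,513), (201,378), base (94,464), (308,463), (200,555).

```bash
python3 - <<'E'
from h import *
c=arm.get_calibration('scene')
m=lambda P:[(160+u/2.285,140+(v-302)/2.283) for u,v in P]
C=ray(c,m([(103,448),(298,445),(199,516),(201,377)]),.042)*1000
B=ray(c,m([(94,463),(309,463),(200,556)]),.010)*1000
print(C.round(1),C.mean(0),(C[0]+C[1])/2,(C[2]+C[3])/2); print(B.round(1),(B[0]+B[1])/2)
E
```

```text
[[600.9 -94.2]
 [461.   64.4]
 [603.6  46.4]
 [450.2 -84.5]] [528.92516383 -16.98009088] [530.95577804 -14.8900346 ] [526.89454962 -19.07014716]
[[ 604.9 -108.1]
 [ 450.7   74. ]
 [ 624.    64.8]] [527.84545839 -17.03525655]
```

```bash
python3 -c "
from plant import arm
print(arm.close_job())"
```

```text
the job is handed in; nothing more can be done
None
```

I handed the job in at about 14.6 s: the pale stick lies along the middle of the yellow strip, and the cover sits level on both sticks, square and within about 2 mm of centre over the base by the camera check.

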